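# Proof-pull a cast link on the spring tester

### The arm

A 6-joint arm with a two-finger parallel gripper is mounted at the origin on a cart in front of the work surface, level with it; the furniture and walls round the work are solid. World frame = base frame: x ahead of the robot, y to its left, z up, the work surface at z = 0. Lengths are in m, angles in rad, forces in N, time in s.
With the tool pointing down it reaches from about 0.225 to 0.875 m from the base axis. Payload 3.4 kg.
Tool frame: the origin (TCP) lies on the centre line of the jaws, within the pads' length; the fingertips stand 11 mm ahead of it and the grasp point (between the pads) lies 8 mm behind it; z points along the fingers, y is the line along which they close (so a half turn about z gives the same grasp; the last joint's range is limited). The gripper opens to 85 mm and grips with 20 to 120 N. Pads are 22 mm wide; open, the fingers measure 114 mm over their backs; the gripper's body (76 mm by 85 mm) begins 54 mm behind the grasp point. The pads swing forward as they close: fully open they stand 13 mm farther back than shut.
Start: joints at [1.129, 0.276, 1.505, -0, 1.361, -0.121], TCP at [0.181, 0.546, 0.242] pointing down, gripper open.
Joint ranges: [-2.89, 2.89], [-0.75, 2.08], [0.22, 2.7], [-1.18, 4.32], [0.11, 2.71], [-2.7, 2.7]. Speed limits (rad/s): [2.57, 2.57, 3.14, 3.14, 3.14, 3.14].

### API

Orientations are given as a unit quaternion [w, x, y, z].
In Python, from rig import manip, eyes, job gives the robot as it stands.
- The arm moves only by the tool drive_tool, never from a script. Its argument "rows" is a list of rows, each a list of 3 entries, a list of its own where there are three numbers: the turn, a rotation vector about the world's x, y, z in rad, then the shift along the world's x, y, z in cm, then the finger opening in cm, from 0 to 8.54. A call has 1 to 8 rows; each row shifts and turns the commanded pose from where the row before left it; what a row does not reach is not made up. A row lasts 1/8 s, in which the tool goes at most 62.5 mm and 10.7 degrees, less where a joint would pass 70% of its speed; a pose out of reach is approached as far as the arm can. A call is refused whole if a number of a shift passes 6.25 or a number of a turn 0.188, either way. A call with a gripper value outside its range is refused whole. The fingers move at their own pace and stop on an object; "force" is the grip in N (left out, the last holds). Time passes only in rows, so rows that do not move let the fingers close. It gives the time, the measured TCP pose, the force, the opening and the grip force at its end, in the units of the state.
- manip.get_state(): the state, without advancing time (a new reading comes with each control period).
- eyes.get_image(name): name is "scene" or "top" or "wrist"; returns the picture (420x560x3 uint8, red, green, blue); there is no depth.
- eyes.get_calibration(name): a dict with "camera_matrix" (3x3 intrinsics, pixels), "k1" (the pictures are not rectified: a ray, as slopes to the right and down, at radius r is drawn at 1 + k1 r^2 times it, then the intrinsics apply), "view" (4x4, takes a point from world to camera coordinates). Camera axes: x right, y up, looking along -z (the intrinsics and any distortion apply to the point x, -y, -z); pixel columns grow to the right and rows downward; lengths in m; the calibration is good to about 2 mm. A picture is of the moment at which its call begins: read the wrist's pose just before it. get_calibration takes no time and is no camera call; for the wrist camera it gives the pose at the moment of the call.
- job.sign_off(): hands the job in; it is judged then, once.
The state is a dict: "clock": time; "qpos": joint angles; "qd": joint speeds; "effort": joint torques, N m; "position": TCP position; "ee_rot": TCP orientation; "contact_force": force on the tool from outside, world axes, zero at the start; "moment": the same for the moment, N m; "width": finger opening in m; "gripper_force": force on a finger pad.
Only numpy, scipy, OpenCV 4.12 (cv2) and the standard library are available. Lean on these libraries where they do the work, as an engineer would, in place of code of your own. Each camera call takes 0.05 s, during which the arm holds its last target. There are 200 camera calls.

### The job

Lift the cast brass pull link out of its open mould and put its eye down over the headed pin on the spring tester's rod. Then pull the rod out with the link, against the spring, until the rod's white pointer stands at the red index, never more than a centimetre beyond it, and finish while still holding it there: do not let go, and do not pull the rod with the fingers themselves. Do not shift the red index, and leave the loose things close by (red spool, beeswax, tape roll, eraser) where they are.

Things in the scene. Friction and masses are not known exactly. Their poses are not given: they have to be found in the camera images.
- link_lug (a point): Centre of the square upright lug (18 x 18 mm, 32 mm tall above the plate) of the loose cast brass link, 0.12 kg: grip it here, across either pair of faces. The point lies 26 mm above the link's underside; z is up, and the link's eye lies towards this frame's +x. Link: flat plate 10 mm thick, 24 mm wide, from 22 mm behind the lug's axis to the eye.
- link_eye (a point): Centre of the link's round eye, half-way up its 10 mm thickness; 55 mm along +x from the lug's axis and 21 mm below the lug's centre point. Ring of 26 mm inner and 40 mm outer diameter, hole axis z. Same axes as link_lug.
- mould: Fixed dark steel open mould, 150 x 84 mm, 20 mm high, with 3 mm dowels on its top corners. Origin on its underside directly below the lug of the link as it lies in the mould, x towards the link's eye. The cavity is 8 mm deep, its floor 12 mm above the bench, 2 mm clear of the plate all round; a low core stands 4 mm clear inside the eye. The plate's top therefore stands 2 mm above the mould; lift straight up.
- tester: Fixed spring pull tester: grey base plate 260 x 76 x 12 mm, blue tube (axis 42 mm up, top 60 mm above the bench), out of whose front end the steel rod slides along the tester's own -x axis (roughly towards the robot). Origin: centre of the underside of the base. At its +y side a scale rail runs beside the rod, 35 mm high, with the red index riding on it (top 51 mm above the bench).
- rod (a joint): How far the rod is pulled out, in m: 0 is fully in (spring returned), stop at 0.075. The spring pulls back with about 2.7 N at first and 90 N/m more (7.5 N at 0.053).
- index (a joint): Where the red index is set, in m, on the same scale as rod: the rod's pointer stands at the index when the two values are equal. It is set differently each time (0.028 to 0.053), sits tightly on its rail and is not to be moved.
- rod_pin (a point): Foot of the upright steel pin on the rod's end block (20 mm cube, top 52 mm above the bench), moving with the rod; this point is on the block's top. Stem 9 mm diameter and 26 mm long, then a head of 14 mm diameter and 6 mm thick, so the top is 32 mm above this point. Same axes as the tester: pulling is towards -x. In use the link's plate lies round the stem, between block and head, with its lug on the -x side.
- rod_pointer (a point): Tip of the white pointer, an arm on the +y side of the rod's end block; moves with the rod. Same axes as the tester.
- index_mark (a point): Point on the red index's line where the pointer tip should stand, level with the pointer; same axes as the tester.
- spool: Bystander: red thread spool on the blue cutting mat, 41 mm diameter, 50 mm tall, upright. Origin: centre of the underside.
- wax: Bystander: yellow block of beeswax on the blue cutting mat (3 mm thick), 36 x 52 x 19 mm. Origin: centre of the underside.
- tape: Bystander: white roll of linen tape lying flat near the bench's front edge (the one nearest the robot), 66 mm diameter, 30 mm tall. Origin: centre of the underside.
- rubber: Bystander: blue and white eraser near the bench's front edge (the one nearest the robot), 22 x 50 x 13 mm. Origin: centre of the underside.
Not all that is in view belongs to the job. Leave any orange look-alike of the part that bears link_lug alone.

How it is judged:
On the way, in this order (a step that is already met when the one before it is completed fails the run):
1. the link is lifted clear of the mould in the fingers (z of link_lug in the frame of mould above 0.065 m and contact force between the fingers and link above 2 N), for 0.2 s.
2. the held link's eye is down over the tester's pin (horizontal distance between link_eye and rod_pin below 0.012 m and z of link_eye in the frame of rod_pin between 0 and 0.024 m and contact force between the fingers and link above 2 N), for 0.1 s.
At the end, for the whole second after the job is handed in: The fingers still hold the link, its eye is round the pin below the head and pulls on it, the link is level within 20 degrees, the fingers do not touch the rod, and the rod's pointer stays within 5 mm of the red index through the last second (all of step 2 and contact force between link and rod above 1.5 N and contact force between the fingers and rod below 0.5 N and height (world z) of link_eye above 0.05 m and angle between link_lug's own z axis and vertical below 0.35 rad and x of rod_pointer in the frame of index_mark between -0.005 and 0.005 m); the arm keeps its last pose, push and grip.
It fails at once if the red index is shifted along its rail (more than 4 mm) (distance of index_mark from where it was at the start of the episode above 0.004 m).
It fails at once if the rod is pulled more than 10 mm beyond the red index (x of rod_pointer in the frame of index_mark below -0.01 m).
It fails at once if the fingers themselves push or pull the rod (contact force between the fingers and rod above 4 N).
It fails at once if the spool, beeswax, tape roll or eraser is moved (more than 15 mm) (distance of any of spool, wax, tape, rubber from where it was at the start of the episode above 0.015 m).
It also fails if it takes over 42 s, if anything falls off the work surface, if the arm or the gripper's body presses on something with over 40 N, if the wrist force passes 120 N, or if a joint passes its speed limit or range.

## Working session

There is one attempt and no reset: what is moved stays moved. The work goes in short steps, Python scripts to look and compute and a tool call to move; the robot and the scene stay as the last step left them, time stands still between calls to the robot, and variables do not carry over. Pictures are saved under pics/ and viewed, at most 10 in all, crops included, and the job is handed in when it is done.

Besides the shell and the picture viewer there is one more tool, called after "Request:" as name(argument=value, ...), one argument or row to a line, values as JSON. drive_tool: Moves the arm, as the interface text tells. Its arguments: {"type":"object","properties":{"rows":{"type":"array"},"force":{"type":"number"}},"required":["rows"]}

```bash
mkdir -p pics; cat > h.py <<'E'
import numpy as np, cv2
from rig import manip, eyes, job
def cast(name, uv, z, cal=None):
    c=cal or eyes.get_calibration(name); K=np.array(c["camera_matrix"]);V=np.array(c["view"])
    k=c["k1"]; p=cv2.undistortPoints(np.array(uv,float).reshape(-1,1,2),K,np.array([k,0,0,0.])).reshape(-1,2)
    R=V[:3,:3];C=-R.T@V[:3,3]
    d=np.c_[p[:,0],-p[:,1],-np.ones(len(p))]@R
    return C+d*((z-C[2])/d[:,2])[:,None]
def proj(name,P,cal=None):
    c=cal or eyes.get_calibration(name);K=np.array(c["camera_matrix"]);V=np.array(c["view"])
    q=np.atleast_2d(P)@V[:3,:3].T+V[:3,3]; s=np.c_[q[:,0],-q[:,1]]/-q[:,2:]
    s=s*(1+c["k1"]*(s**2).sum(1))[:,None]
    return s@K[:2,:2].T+K[:2,2]
def save(im,n): cv2.imwrite(f"pics/{n}.png",cv2.cvtColor(im,cv2.COLOR_RGB2BGR))
E
python3 - <<'E'
from h import *
a=eyes.get_image("top");np.save("top.npy",a);save(a,"top")
a=eyes.get_image("scene");np.save("scene.npy",a);save(a,"scene")
for n in("top","scene"):
  c=eyes.get_calibration(n);V=np.array(c["view"]);print(n,-V[:3,:3].T@V[:3,3],np.array(c["camera_matrix"])[0,0],c["k1"])
s=manip.get_state();print(s["ee_rot"],s["clock"],s["width"])
E
```

```text
top [0.45725222 0.05560408 1.09788843] 471.0387186722061 -0.01986701487405997
scene [-0.36033846  1.03505658  0.68165425] 527.2901056158565 -0.11902762732794726
[-2.21330264e-04  1.59696638e-01  9.87165784e-01 -8.05669343e-04] 0.1 0.08514181364846217
```

View pics/top.png

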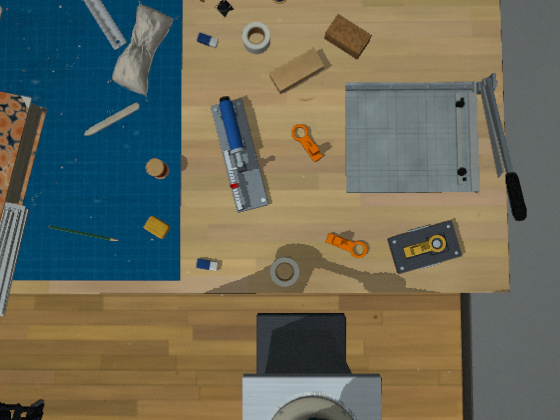

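View pics/scene.png

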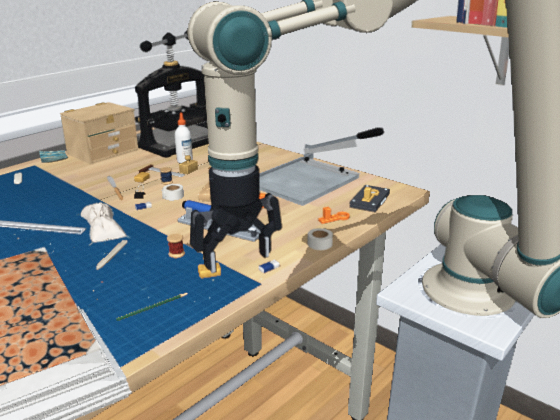

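The top view shows the brass link in the dark mould at about (425,247) and the tester at (238,155), with its rod end and red index at about (236,185). There are two orange look-alikes, at (307,143) and (347,244). The brass-yellow one in the dark mould fits link_lug. I'll confirm that in an enlarged crop and project the known positions.

```bash
python3 - <<'E'
from h import *
a=np.load("top.npy")
m=cv2.resize(a[212:280,380:470],None,fx=6,fy=6,interpolation=cv2.INTER_CUBIC)[:400,:400]
m=cv2.resize(a[212:277,383:465],(400*82//65,400),interpolation=cv2.INTER_CUBIC)
t=cv2.resize(a[90:215,205:275],(290,518),interpolation=cv2.INTER_CUBIC)
o=np.zeros((518,800,3),np.uint8);o[:400,:m.shape[1]]=m;o[:518,510:800]=t
save(o,"crop1")
print(proj("top",[[.181,.546,.242],[0,0,0],[.5,0,0]]).round(0).tolist())
print(cast("top",[[425,247]],.012+.026),cast("top",[[238,187]],.05))
E
```

```text
[[16.0, 396.0], [311.0, 443.0], [309.0, 224.0]]
[[ 0.4455024  -0.25673922  0.038     ]] [[0.58207218 0.16089593 0.05      ]]
```

View pics/crop1.png

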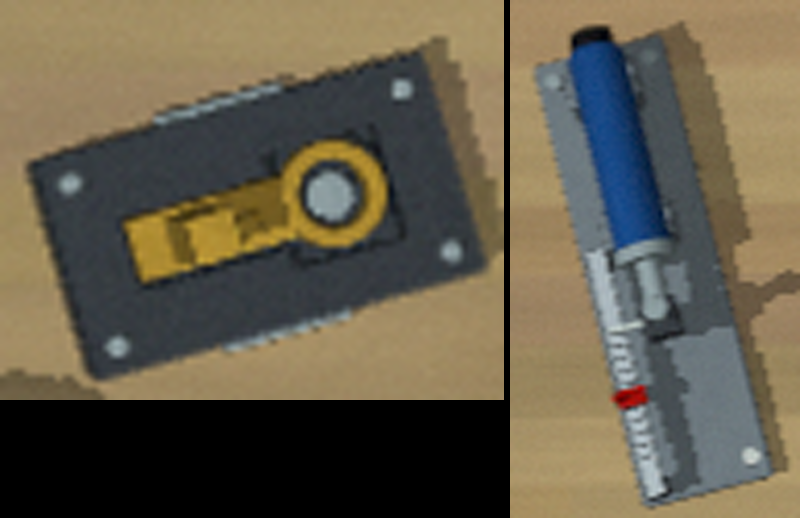

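The crop confirms it: the brass link lies in the dark mould, with its eye at crop (334,193), lug at (213,238) and dowels at the corners. On the tester, the pin head is at crop (653,303), the pointer at (630,327) and the red index at (628,397).

```bash
python3 - <<'E'
from h import *
M=lambda p:np.array(p,float)/6.146+[383,212]-.5
T=lambda p:(np.array(p,float)-[510,0])/4.143+[205,90]-.5
d=cast("top",M([(69,184),(401,90),(450,252),(117,347)]),.022)
print("dowels",d.round(4).tolist()); c=d.mean(0)
x=(d[1]+d[2]-d[0]-d[3])[:2];print("mould yaw",np.arctan2(x[1],x[0]), "ctr",c)
eye=cast("top",M([(334,193)]),.022)[0];lug=cast("top",M([(213,238)]),.054)[0];print("eye",eye,"lug",lug)
v=(eye-lug)[:2];print(np.linalg.norm(v),np.arctan2(v[1],v[0]))
s=cast("top",T([(552,82),(649,58),(751,456)]),.012);print("screws",s.round(4).tolist())
v=s[1]-s[2];print("tester yaw",np.arctan2(v[1],v[0]), "ctr",(s[0]+s[2])/2)
print("pin",cast("top",T([(653,303)]),.084),"ptr",cast("top",T([(625,328)]),.045),"idx",cast("top",T([(630,397)]),.051))
ob={k:cast("top",[p],z)[0].round(3)[:2] for k,p,z in[("tape",(285,272),.03),("rubber",(208,265),.013),("spool",(153,168),.05),("or1",(347,244),.01),("or2",(307,143),.01)]};print(ob)
E
```

```text
dowels [[0.4584, -0.1908, 0.022], [0.4924, -0.3143, 0.022], [0.4324, -0.3308, 0.022], [0.3982, -0.2073, 0.022]]
mould yaw -1.3013516422210598 ctr [ 0.44535518 -0.26078484  0.022     ]
eye [ 0.45444963 -0.28853845  0.022     ] lug [ 0.43869624 -0.23461314  0.054     ]
0.05617925378760783 -1.2865720555169755
screws [[0.7705, 0.2197, 0.012], [0.7837, 0.1646, 0.012], [0.5569, 0.1075, 0.012]]
tester yaw 0.24638633066724722 ctr [0.66372995 0.16357913 0.012     ]
pin [[0.63126709 0.15524391 0.084     ]] ptr [[0.62436028 0.17436485 0.045     ]] idx [[0.58580428 0.17096828 0.051     ]]
{'tape': array([0.391, 0.057]), 'rubber': array([0.407, 0.234]), 'spool': array([0.627, 0.353]), 'or1': array([ 0.453, -0.086]), 'or2': array([0.689, 0.004])}
```

Request:
drive_tool(
  rows=[
    [[0, 0, -0.16], [1.6, -4.9, 0], 5],
    [[0, 0, -0.16], [1.6, -4.9, 0], 5],
    [[0, 0, -0.16], [1.6, -4.9, 0], 5],
    [[0, 0, -0.16], [1.6, -4.9, 0], 5],
    [[0, 0, -0.16], [1.6, -4.9, 0], 5],
    [[0, 0, -0.16], [1.6, -4.9, 0], 5],
    [[0, 0, -0.16], [1.6, -4.9, 0], 5],
    [[0, 0, -0.16], [1.6, -4.9, 0], 5],
  ],
  force=60,
)

```text
clock: 1.1
position: [0.3093, 0.1521, 0.2422]
ee_rot: [0.0, 0.719, 0.695, 0.0]
contact_force: [0.2, 0.3, 0.6]
width: 0.0498
gripper_force: 0.0
```

Request:
drive_tool(
  rows=[
    [[0, 0, -0.16], [1.6, -4.9, 0], 5],
    [[0, 0, -0.16], [1.6, -4.9, -1], 5],
    [[0, 0, -0.16], [1.6, -4.9, -1], 5],
    [[0, 0, -0.16], [1.6, -4.9, -1], 5],
    [[0, 0, -0.16], [1.6, -4.9, -1], 5],
    [[0, 0, -0.16], [1.6, -4.9, -1], 5],
    [[0, 0, -0.16], [1.6, -4.9, -1], 5],
    [[0, 0, -0.14], [1.8, -4.6, -1], 5],
  ],
)

```text
clock: 2.1
position: [0.4393, -0.237, 0.1717]
ee_rot: [-0.0, 0.991, 0.137, -0.0]
contact_force: [1.0, -0.2, -0.1]
width: 0.0498
gripper_force: 0.0
```

Request:
drive_tool(
  rows=[
    [[0, 0, 0], [0, 0, 0], 5],
    [[0, 0, 0], [0, 0, 0], 5],
  ],
)

```text
clock: 2.35
position: [0.4386, -0.2346, 0.1717]
ee_rot: [-0.001, 0.99, 0.14, -0.001]
contact_force: [-0.7, -0.3, 0.2]
width: 0.0498
gripper_force: 0.0
```

```bash
python3 - <<'E'
from h import *
s=manip.get_state();print(s)
import pickle
c=eyes.get_calibration("wrist");a=eyes.get_image("wrist");pickle.dump((c,a),open("w1.pkl","wb"));save(a,"w1")
V=np.array(c["view"]);print(-V[:3,:3].T@V[:3,3])
E
```

```text
{'clock': 2.35, 'qpos': array([-6.31450819e-01,  2.13721948e-01,  1.77728479e+00,  3.98906884e-04,
        1.15296829e+00,  6.58270321e-01]), 'qd': array([ 1.77241153e-02, -2.41600742e-02,  1.19063360e-02,  1.01709817e-03,
        6.75609819e-05,  8.43665008e-04]), 'effort': array([-6.65859003e-01, -3.45330226e+01, -2.26159894e+01, -4.92595928e-02,
       -9.93418763e-02,  1.66874503e-03]), 'position': array([ 0.43860981, -0.23463366,  0.17174005]), 'ee_rot': array([-9.61475462e-04,  9.90151481e-01,  1.39994976e-01, -7.26420453e-04]), 'contact_force': array([-0.73603664, -0.34458439,  0.1702627 ]), 'moment': array([-0.03832942, -0.04686705, -0.01152396]), 'gripper_force': 0.0, 'width': 0.04982510365023232}
[ 0.51799061 -0.21078513  0.30307121]
```

View pics/w1.png

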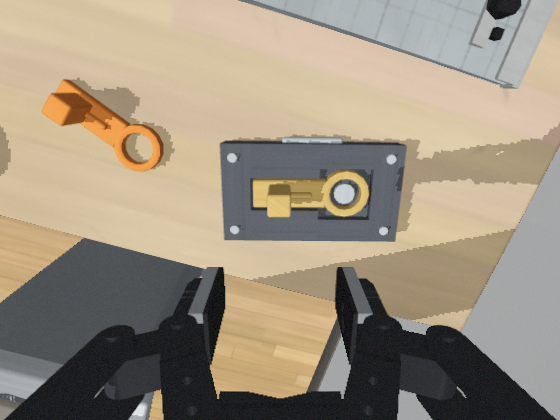

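The wrist view shows the link in the mould, with its eye at about (344,194), lug top at about (279,205) and dowels at (232,158), (391,159), (235,229) and (383,230). The orange look-alike at (100,120) is well clear.

```bash
python3 - <<'E'
from h import *
import pickle
c,a=pickle.load(open("w1.pkl","rb"))
d=cast("w",[(232,158),(391,159),(383,230),(235,229)],.022,c)
print(d.round(4).tolist(),np.linalg.norm(d[1]-d[0]),"ctr",d.mean(0))
x=(d[1]+d[2]-d[0]-d[3])[:2];print("yaw",np.arctan2(x[1],x[0]))
h=cv2.cvtColor(a,cv2.COLOR_RGB2HSV);m=cv2.inRange(h,(15,90,60),(32,255,255));m[:, :245]=0;m[:140]=0;m[245:]=0;m[:,400:]=0
ring=m.copy();ring[:,:327]=0
cs,_=cv2.findContours(ring,cv2.RETR_EXTERNAL,cv2.CHAIN_APPROX_NONE);k=max(cs,key=cv2.contourArea);(u,v),r=cv2.minEnclosingCircle(k);print("ring px",u,v,r)
eye=cast("w",[(u,v)],.022,c)[0]
lug=cast("w",[(279,205)],.054,c)[0];print("eye",eye,"lug",lug)
v=(eye-lug)[:2];print(np.linalg.norm(v),np.arctan2(v[1],v[0]))
y=np.arctan2(x[1],x[0]);print("lug from eye",eye[:2]-.055*np.array([np.cos(y),np.sin(y)]))
E
```

```text
[[0.4567, -0.1879, 0.022], [0.4916, -0.3108, 0.022], [0.4322, -0.3273, 0.022], [0.3978, -0.2048, 0.022]] 0.12779005263418247 ctr [ 0.44457188 -0.25770406  0.022     ]
yaw -1.2953525999587665
ring px 344.9705810546875 192.91175842285156 24.120084762573242
eye [ 0.45441077 -0.28464968  0.022     ] lug [ 0.43919979 -0.23232237  0.054     ]
0.054493306400508056 -1.2879033308789993
lug from eye [ 0.43945221 -0.23172292]
```

Request:
drive_tool(
  rows=[
    [[0, 0, 0], [0, 0.15, -3.4], 5],
    [[0, 0, 0], [0, 0, -3.4], 5],
    [[0, 0, 0], [0, 0, -3.4], 5],
    [[0, 0, 0], [0, 0, -2.4], 5],
    [[0, 0, 0], [0, 0, -0.9], 5],
    [[0, 0, 0], [0, 0, 0], 5],
  ],
)

```text
clock: 3.15
position: [0.4393, -0.2331, 0.0376]
ee_rot: [-0.0, 0.99, 0.14, -0.0]
contact_force: [0.3, 0.7, -0.0]
width: 0.0503
gripper_force: 0.0
```

Request:
drive_tool(
  rows=[
    [[0, 0, 0], [0, 0, 0], 0],
    [[0, 0, 0], [0, 0, 0], 0],
    [[0, 0, 0], [0, 0, 0], 0],
    [[0, 0, 0], [0, 0, 0], 0],
    [[0, 0, 0], [0, 0, 0], 0],
    [[0, 0, 0], [0, 0, 0], 0],
  ],
  force=60,
)

```text
clock: 3.9
position: [0.4401, -0.2342, 0.0386]
ee_rot: [0.001, 0.99, 0.14, 0.001]
contact_force: [-0.3, 1.5, 6.6]
width: 0.0172
gripper_force: 59.4
```

Request:
drive_tool(
  rows=[
    [[0, 0, 0], [0, 0, 0.5], 0],
    [[0, 0, 0], [0, 0, 1], 0],
    [[0, 0, 0], [0, 0, 2], 0],
    [[0, 0, 0], [0, 0, 3], 0],
    [[0, 0, 0], [0, 0, 3], 0],
    [[0, 0, 0], [0, 0, 2.5], 0],
    [[0, 0, 0], [0, 0, 0], 0],
    [[0, 0, 0], [0, 0, 0], 0],
  ],
)

```text
clock: 4.9
position: [0.4387, -0.2334, 0.1566]
ee_rot: [-0.0, 0.99, 0.14, -0.001]
contact_force: [-0.2, 0.0, -1.8]
width: 0.0172
gripper_force: 58.7
```

```bash
python3 - <<'E'
from h import *
import pickle
s=manip.get_state();print(s["position"],s["ee_rot"],s["width"],s["gripper_force"],s["contact_force"])
c=eyes.get_calibration("wrist");a=eyes.get_image("wrist");pickle.dump((c,a),open("w2.pkl","wb"));save(a,"w2")
E
```

```text
[ 0.43866888 -0.23335983  0.15661289] [-4.57884282e-04  9.90161883e-01  1.39924784e-01 -5.39436989e-04] 0.017155422875448235 58.739540576934814 [-0.15270453  0.02824303 -1.76615484]
```

View pics/w2.png

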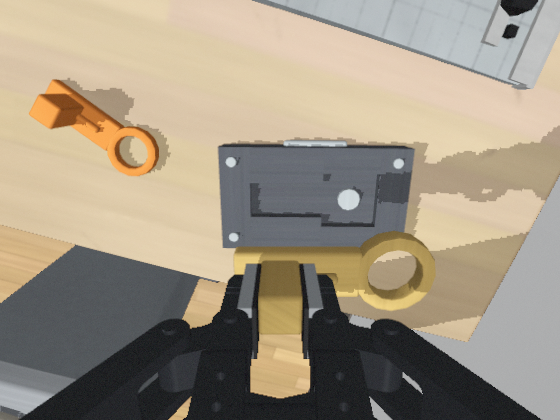

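The mould is empty and the link is held level by its lug. Its eye is at about (397,268).

```bash
python3 - <<'E'
from h import *
import pickle
c,a=pickle.load(open("w2.pkl","rb"))
h=cv2.cvtColor(a,cv2.COLOR_RGB2HSV);m=cv2.inRange(h,(15,90,40),(32,255,255));m[:225]=0;m[320:]=0;m[:,:362]=0;m[:,445:]=0
cs,_=cv2.findContours(m,cv2.RETR_EXTERNAL,cv2.CHAIN_APPROX_NONE);k=max(cs,key=cv2.contourArea)
print(cv2.boundingRect(k))
p=np.array([.4387,-.2334]);yd=np.array([np.cos(-1.29),np.sin(-1.29)]);xd=np.array([-yd[1],yd[0]])
for z in(.14,.13):
  for r in (.02,):
    t=np.linspace(0,6.28,60);e=p+.055*yd
    P=np.c_[e[0]+r*np.cos(t),e[1]+r*np.sin(t),0*t+z];q=proj("w",P,c);print(z,q.min(0),q.max(0))
E
```

```text
(362, 231, 74, 80)
0.14 [356.33793172 235.08142806] [440.49671256 309.76797182]
0.13 [352.30515048 226.9631665 ] [432.0291444  298.45255356]
```

Request:
drive_tool(
  rows=[
    [[0, 0, 0.154], [0.6, 3.5, 0], 0],
    [[0, 0, 0.154], [0.6, 3.5, 0], 0],
    [[0, 0, 0.154], [0.6, 3.5, 0], 0],
    [[0, 0, 0.154], [0.6, 3.5, 0], 0],
    [[0, 0, 0.154], [0.6, 3.5, 0], 0],
    [[0, 0, 0.154], [0.6, 3.5, 0], 0],
    [[0, 0, 0.154], [0.6, 3.5, 0], 0],
    [[0, 0, 0.154], [0.6, 3.5, 0], 0],
  ],
)

```text
clock: 5.95
position: [0.4865, 0.0474, 0.1559]
ee_rot: [-0.001, 0.726, 0.688, -0.001]
contact_force: [0.4, -0.3, -1.3]
width: 0.0171
gripper_force: 58.7
```

Request:
drive_tool(
  rows=[
    [[0, 0, 0.154], [0.6, 3.5, 0], 0],
    [[0, 0, 0.154], [0.6, 3.5, 0], 0],
    [[0, 0, 0], [0, 0, 0], 0],
    [[0, 0, 0], [0, 0, 0], 0],
  ],
)

```text
clock: 6.45
position: [0.4985, 0.1158, 0.1562]
ee_rot: [-0.001, 0.614, 0.79, -0.001]
contact_force: [-0.4, -0.3, -0.9]
width: 0.0168
gripper_force: 58.7
```

```bash
python3 - <<'E'
from h import *
import pickle
s=manip.get_state();print(s["position"],s["ee_rot"],s["width"],s["gripper_force"],s["contact_force"])
c=eyes.get_calibration("wrist");a=eyes.get_image("wrist");pickle.dump((c,a),open("w3.pkl","wb"));save(a,"w3")
E
```

```text
[0.49847379 0.11575322 0.15622371] [-6.94485875e-04  6.13597522e-01  7.89617815e-01 -1.14215000e-03] 0.016839725359474773 58.74588489532471 [-0.44760662 -0.25782607 -0.93401749]
```

View pics/w3.png

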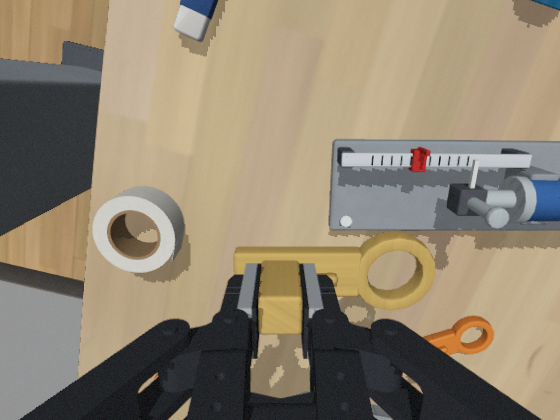

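The wrist view shows the tester parallel to the link: pin head at (496,216), pointer tip at about (474,161), red index at about (420,160), and the eye at (397,270).

```bash
python3 - <<'E'
from h import *
import pickle
c,a=pickle.load(open("w3.pkl","rb"))
s=cv2.resize(a[120:280,325:560],None,fx=3.4,fy=3.4,interpolation=cv2.INTER_CUBIC);save(s,"crop3")
print("pin",cast("w",[(496,216)],.084,c))
e=cast("w",[(335,140),(550,141)],.012,c);v=e[1]-e[0];print("yaw edge",np.arctan2(v[1],v[0]))
h=cv2.cvtColor(a,cv2.COLOR_RGB2HSV);m=cv2.inRange(h,(0,150,80),(6,255,255))|cv2.inRange(h,(172,150,80),(180,255,255))
m[:120]=0;m[200:]=0;print("red",cv2.boundingRect(m),cv2.moments(m,True)["m10"]/m.astype(bool).sum())
for z in(.042,.05):
  p=cast("w",[(474,161),(420,160)],z,c);print(z,p.round(4).tolist(),np.linalg.norm(p[1]-p[0]))
q=2*np.arctan2(.6136,.7896);print("tool yaw y",np.pi/2-q)
E
```

```text
pin [[0.62507645 0.15929532 0.084     ]]
yaw edge 0.25260933315640616
red (409, 147, 21, 25) 418.86167146974066
0.042 [[0.6218, 0.1856, 0.042], [0.5841, 0.1765, 0.042]] 0.03883292901428022
0.05 [[0.6171, 0.186, 0.05], [0.5806, 0.1771, 0.05]] 0.03756813920923384
tool yaw y 0.2495519761333107
```

View pics/crop3.png

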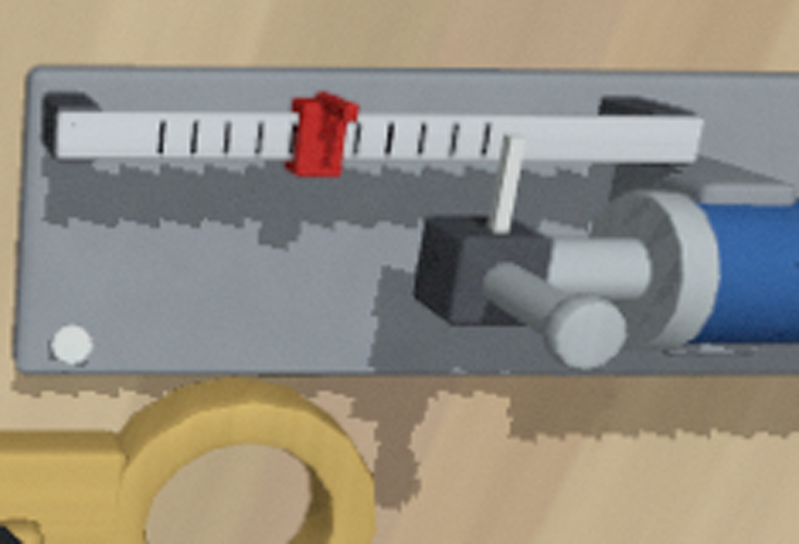

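```bash
python3 - <<'E'
from h import *
import pickle
c,a=pickle.load(open("w3.pkl","rb"))
f=lambda p:np.array(p)/3.4+[325,120]-.4
print("head",cast("w",f([(588,333)]),.084,c),"foot",cast("w",f([(497,278)]),.052,c))
print(cast("w",f([(512,138)]),.042,c))
print("top check: proj wrist pin est into top px", proj("top",[.6255,.158,.084]), (np.array([653-510,303])/4.143+[205,90]))
E
```

```text
head [[0.6264799  0.15860312 0.084     ]] foot [[0.62573522 0.15886912 0.052     ]]
[[0.62243675 0.18633035 0.042     ]]
top check: proj wrist pin est into top px [[237.75174594 165.2768541 ]] [239.51605117 163.13540912]
```

Request:
drive_tool(
  rows=[
    [[0, 0, 0], [2, 0.75, 0], 0],
    [[0, 0, 0], [2, 0.75, 0], 0],
    [[0, 0, 0], [2, 0.75, -1], 0],
    [[0, 0, 0], [1.55, 0.65, -1.3], 0],
    [[0, 0, 0], [0, 0, 0], 0],
    [[0, 0, 0], [0, 0, 0], 0],
  ],
)

```text
clock: 7.25
position: [0.5739, 0.1446, 0.134]
ee_rot: [-0.001, 0.614, 0.79, -0.001]
contact_force: [-0.4, -0.3, -0.8]
width: 0.0166
gripper_force: 58.9
```

```bash
python3 - <<'E'
from h import *
import pickle
s=manip.get_state();print(s["position"],s["ee_rot"],s["width"],s["gripper_force"],s["contact_force"])
c=eyes.get_calibration("wrist");a=eyes.get_image("wrist");t=eyes.get_image("top");pickle.dump((c,a),open("w4.pkl","wb"))
o=np.zeros((510,800,3),np.uint8);o[:,:500]=cv2.resize(a[120:324,260:460],(500,510),interpolation=cv2.INTER_CUBIC)
o[:,500:]=cv2.resize(t[120:222,205:265],(300,510),interpolation=cv2.INTER_CUBIC);save(o,"w4")
E
```

```text
[0.57392045 0.14464107 0.13398046] [-5.50662597e-04  6.13599742e-01  7.89616707e-01 -7.13191745e-04] 0.016631249667288534 58.92564296722412 [-0.423551   -0.26121664 -0.75857933]
```

View pics/w4.png

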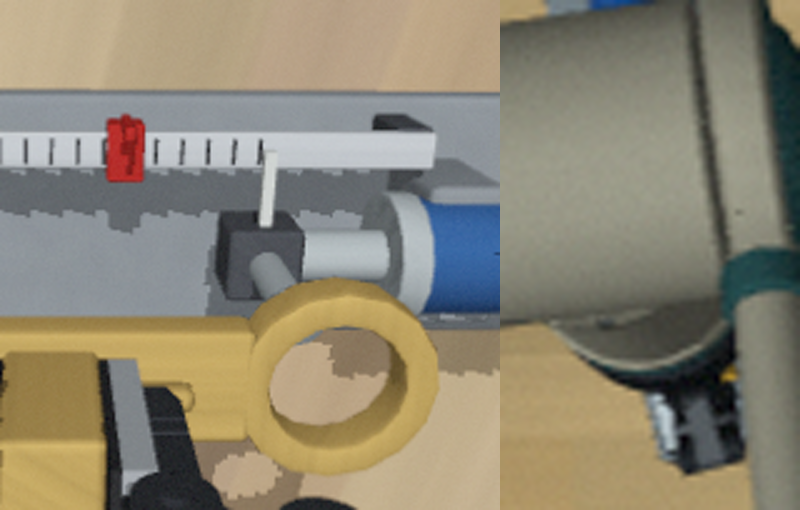

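The wrist crop shows the pin's foot at about (268,268) on the block and the head hidden below the ring, whose centre is at about (343,371). The arm hides this area in the top crop.

```bash
python3 - <<'E'
from h import *
import pickle
c,a=pickle.load(open("w4.pkl","rb"))
f=lambda p:np.array(p)/2.5+[260,120]-.3
F=lambda P:((proj("w",P,c)-[260,120]+.3)*2.5).round(0).tolist()
print("foot",cast("w",f([(268,266)]),.052,c))
x=np.array([np.cos(.25),np.sin(.25),0]);y=np.array([-x[1],x[0],0])
for P in([.627,.158,0],[.628,.156,0],[.6263,.159,0]):
  P=np.array(P);k=[0,0,1]
  print(P,"foot",F(P+np.array([0,0,.052])),"stem top",F(P+np.array([0,0,.078])))
tc=np.array([.5739,.1446,0])
for d in(.053,.054,.055):
  for z in (.117,.107): print(d,z,"ring L,R,T,B",[F(tc+d*x+s+np.array([0,0,z]))[0] for s in(-.02*x,.02*x,.02*y,-.02*y)])
B=lambda P,dx,dy,z:F(P+dx*x+dy*y+np.array([0,0,z]))[0]
P=np.array([.627,.158,0]);print("block top corners",[B(P,i,j,.052) for i in(-.01,.01) for j in(-.01,.01)])
p=cast("w",f([(270,153),(126,152)]),.045,c);print(p,np.linalg.norm(p[1]-p[0]))
E
```

```text
foot [[0.62802514 0.15882688 0.052     ]]
[0.627 0.158 0.   ] foot [[263.0, 268.0]] stem top [[288.0, 309.0]]
[0.628 0.156 0.   ] foot [[264.0, 276.0]] stem top [[290.0, 318.0]]
[0.6263 0.159  0.    ] foot [[262.0, 264.0]] stem top [[287.0, 305.0]]
0.053 0.117 ring L,R,T,B [[226.0, 393.0], [434.0, 392.0], [342.0, 296.0], [320.0, 482.0]]
0.053 0.107 ring L,R,T,B [[217.0, 368.0], [414.0, 368.0], [326.0, 276.0], [306.0, 453.0]]
0.054 0.117 ring L,R,T,B [[231.0, 393.0], [440.0, 392.0], [348.0, 296.0], [325.0, 482.0]]
0.054 0.107 ring L,R,T,B [[222.0, 368.0], [419.0, 368.0], [331.0, 276.0], [311.0, 453.0]]
0.055 0.117 ring L,R,T,B [[237.0, 393.0], [445.0, 392.0], [353.0, 296.0], [330.0, 482.0]]
0.055 0.107 ring L,R,T,B [[227.0, 368.0], [424.0, 368.0], [336.0, 276.0], [316.0, 453.0]]
block top corners [[222.0, 303.0], [227.0, 232.0], [298.0, 303.0], [305.0, 232.0]]
[[0.6208851  0.18633697 0.045     ]
 [0.58493433 0.17737578 0.045     ]] 0.037050787410490754
```

Request:
drive_tool(
  rows=[
    [[0, 0, 0], [0.1, 0.07, -1], 0],
    [[0, 0, 0], [0, 0, -1], 0],
    [[0, 0, 0], [0, 0, -0.5], 0],
    [[0, 0, 0], [0, 0, 0], 0],
  ],
)

```text
clock: 7.85
position: [0.5753, 0.1459, 0.1086]
ee_rot: [-0.0, 0.613, 0.79, -0.001]
contact_force: [0.7, -0.2, -1.7]
width: 0.0165
gripper_force: 58.9
```

Request:
drive_tool(
  rows=[
    [[0, 0, 0], [0, 0, -0.5], 0],
    [[0, 0, 0], [0, 0, -0.5], 0],
    [[0, 0, 0], [0, 0, 0], 0],
  ],
)

```text
clock: 8.22
position: [0.5755, 0.1458, 0.0988]
ee_rot: [-0.0, 0.613, 0.79, -0.0]
contact_force: [0.2, 0.4, -1.3]
width: 0.0169
gripper_force: 58.9
```

Request:
drive_tool(
  rows=[
    [[0, 0, 0], [0, 0, -0.5], 0],
    [[0, 0, 0], [0, 0, -0.5], 0],
    [[0, 0, 0], [0, 0, -0.4], 0],
    [[0, 0, 0], [0, 0, 0], 0],
  ],
)

```text
clock: 8.72
position: [0.5755, 0.1458, 0.0848]
ee_rot: [-0.0, 0.613, 0.79, -0.0]
contact_force: [0.6, 0.0, -1.3]
width: 0.0168
gripper_force: 58.9
```

```bash
python3 - <<'E'
from h import *
import pickle
s=manip.get_state();print(s["position"],s["contact_force"],s["moment"])
c=eyes.get_calibration("wrist");a=eyes.get_image("wrist");pickle.dump((c,a),open("w5.pkl","wb"))
save(cv2.resize(a[120:324,220:480],(750,588),interpolation=cv2.INTER_CUBIC),"w5")
E
```

```text
[0.57548778 0.14583152 0.08481896] [ 0.61233435  0.01399064 -1.34634877] [-0.02674732 -0.01194712 -0.00930279]
```

View pics/w5.png

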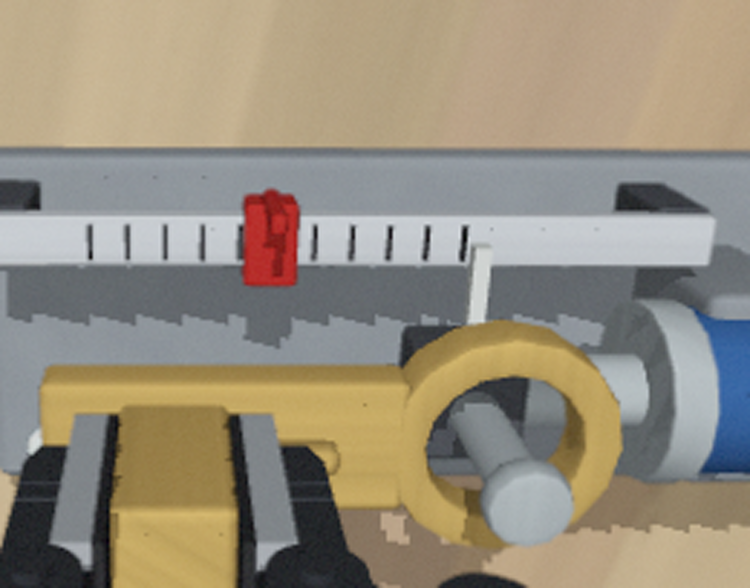

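The stem passes through the eye and the head, at crop (527,505), is above the plate. The pointer tip is at crop (481,250) and the red index at (271,245). I'll pull 3 cm first and then measure.

Request:
drive_tool(
  rows=[
    [[0, 0, 0], [-0.48, -0.12, 0], 0],
    [[0, 0, 0], [-0.48, -0.12, 0], 0],
    [[0, 0, 0], [-0.48, -0.12, 0], 0],
    [[0, 0, 0], [-0.48, -0.12, 0], 0],
    [[0, 0, 0], [-0.48, -0.12, 0], 0],
    [[0, 0, 0], [-0.48, -0.12, 0], 0],
    [[0, 0, 0], [0, 0, 0], 0],
    [[0, 0, 0], [0, 0, 0], 0],
  ],
  force=80,
)

```text
clock: 9.78
position: [0.5475, 0.1387, 0.0857]
ee_rot: [0.0, 0.613, 0.79, 0.0]
contact_force: [3.3, 0.4, -1.5]
width: 0.0164
gripper_force: 81.9
```

```bash
cat > m.py <<'E'
from h import *
import sys,pickle
c=eyes.get_calibration("wrist");a=eyes.get_image("wrist");pickle.dump((c,a),open(sys.argv[1]+".pkl","wb"))
save(cv2.resize(a[120:324,220:480],(750,588),interpolation=cv2.INTER_CUBIC),sys.argv[1])
s=manip.get_state();print(s["position"],s["contact_force"],s["moment"],s["width"])
E
cat > d.py <<'E'
from h import *
import sys,pickle
c,a=pickle.load(open(sys.argv[1]+".pkl","rb"))
n=list(map(float,sys.argv[2:]));p=np.array(n).reshape(2,2)*[260/750,204/588]+[220,120]-.3
for z in(.042,.046,.05):
  q=cast("w",p,z,c);print(z,q.round(4).tolist(),"to go",((q[0]-q[1])[:2]@[np.cos(.25),np.sin(.25)]).round(4))
E
python3 d.py w5 481 250 271 250; python3 m.py w6
```

```text
0.042 [[0.6222, 0.1854, 0.042], [0.5854, 0.176, 0.042]] to go 0.038
0.046 [[0.6207, 0.1864, 0.046], [0.5847, 0.1771, 0.046]] to go 0.0371
0.05 [[0.6191, 0.1873, 0.05], [0.584, 0.1783, 0.05]] to go 0.0362
[0.54750219 0.13874059 0.08563727] [ 3.83033509  1.496789   -1.46566435] [ 0.2111013  -0.7338633  -0.01393641] 0.01679290674973269
```

View pics/w6.png

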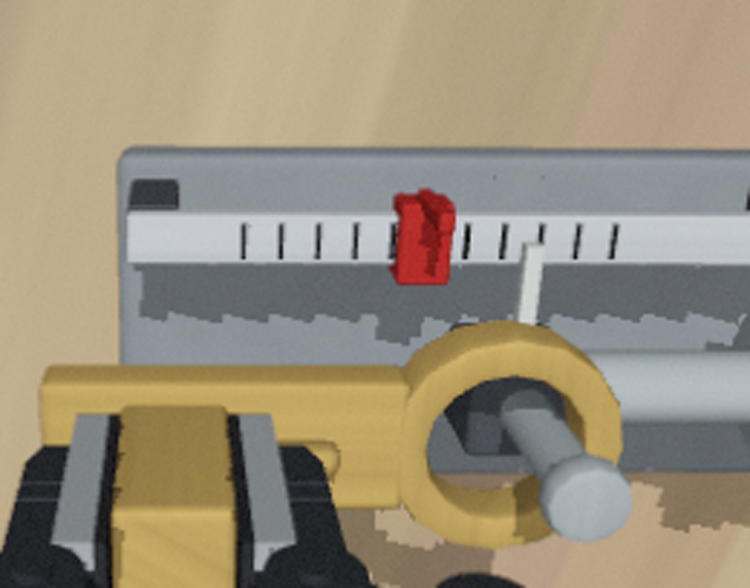

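The pin head is pulled against the far side of the eye and the rod is coming out. Pointer tip at crop (533,246), red index centred at about (425,250).

```bash
python3 d.py w6 533 247 425 250; cat > seg.py <<'E'
from h import *
import sys,pickle
# pointer and index columns near the rail's front edge
c,a=pickle.load(open(sys.argv[1]+".pkl","rb"));h=cv2.cvtColor(a,cv2.COLOR_RGB2HSV)
m=cv2.inRange(h,(0,140,60),(7,255,255))|cv2.inRange(h,(170,140,60),(180,255,255));m[:150]=0;m[230:]=0
for r in(188,196,205,210,214,216):
  w=np.where(m[r])[0];print(r,"red",w.min() if len(w) else None,w.max() if len(w) else None)
w=(h[:,:,2]>150)&(h[:,:,1]<60)
for r in(214,218,222,226): 
  k=np.where(w[r,300:450])[0]+300;print(r,"white",k.min() if len(k) else None,k.max() if len(k) else None,len(k))
E
python3 seg.py w6;python3 seg.py w5
```

```text
0.042 [[0.6037, 0.181, 0.042], [0.5847, 0.1755, 0.042]] to go 0.0197
0.046 [[0.6019, 0.1819, 0.046], [0.5834, 0.1766, 0.046]] to go 0.0192
0.05 [[0.6001, 0.1828, 0.05], [0.5821, 0.1776, 0.05]] to go 0.0188
188 red 357 374
196 red 359 377
205 red 357 375
210 red 358 375
214 red 356 375
216 red 357 374
214 white 402 407 6
218 white 401 406 6
222 white 401 406 6
226 white 400 405 6
188 red 305 321
196 red 305 322
205 red 305 322
210 red 305 322
214 red 304 322
216 red 305 322
214 white 384 389 6
218 white 384 389 6
222 white 383 388 6
226 white 383 388 6
```

Request:
drive_tool(
  rows=[
    [[0, 0, 0], [-0.4, -0.1, 0], 0],
    [[0, 0, 0], [-0.4, -0.1, 0], 0],
    [[0, 0, 0], [-0.4, -0.1, 0], 0],
    [[0, 0, 0], [-0.4, -0.1, 0], 0],
    [[0, 0, 0], [0, 0, 0], 0],
    [[0, 0, 0], [0, 0, 0], 0],
  ],
)

```text
clock: 10.58
position: [0.5321, 0.1349, 0.0856]
ee_rot: [0.001, 0.613, 0.79, 0.001]
contact_force: [5.8, 1.5, -2.4]
width: 0.0165
gripper_force: 81.8
```

```bash
python3 m.py w7; python3 seg.py w7
```

```text
[0.53212948 0.13487247 0.0855726 ] [ 5.55691383  0.62285948 -2.29397144] [ 0.25726298 -0.91888444  0.01831034] 0.01667587776344683
188 red 385 402
196 red 387 408
205 red 387 400
210 red 386 399
214 red 384 399
216 red 385 398
214 white 402 407 6
218 white 401 407 7
222 white 401 406 6
226 white 400 406 7
```

Request:
drive_tool(
  rows=[
    [[0, 0, 0], [-0.2, -0.05, 0], 0],
    [[0, 0, 0], [-0.2, -0.05, 0], 0],
    [[0, 0, 0], [0, 0, 0], 0],
    [[0, 0, 0], [0, 0, 0], 0],
    [[0, 0, 0], [0, 0, 0], 0],
  ],
)

```text
clock: 11.25
position: [0.5284, 0.1339, 0.0856]
ee_rot: [0.001, 0.613, 0.79, 0.001]
contact_force: [5.7, 1.4, -2.8]
width: 0.0165
gripper_force: 81.6
```

```bash
python3 m.py w8; python3 seg.py w8; python3 - <<'E'
from h import *
import pickle
c,a=pickle.load(open("w8.pkl","rb"))
h=cv2.cvtColor(a,cv2.COLOR_RGB2HSV)
for r in range(184,222,3): print(r,"".join("R" if (h[r,u,1]>140 and (h[r,u,0]<8 or h[r,u,0]>170)) else "W" if h[r,u,2]>150 and h[r,u,1]<60 else "." for u in range(380,430)))
E
```

```text
[0.52836526 0.13388156 0.08557828] [ 5.59049171  1.30217365 -2.89711567] [ 0.29880052 -0.92436754  0.06475299] 0.0168208546777748
188 red 392 409
196 red 395 416
205 red 394 411
210 red 393 410
214 red 391 410
216 red 392 410
214 white 402 407 6
218 white 300 406 7
222 white 401 406 6
226 white 400 405 6
184 WWWWWWWWWWWW.WWWWWWWWWWWWWWWWWWWWWWWWWWWWWWWWWWWWW
187 WWWWWWWWWWW..........RRRRRR....WWWWWWWWWWWWWWWWWWW
190 WWWWWWWWWWW.RRRRRRRRRRRRRRRRRRRR...WWWWWWWWWWWW.WW
193 WWWWWWWWWWWW..RRRRRRRRRRRRRRRRRRRRR..WWWWWWWWWWWWW
196 WWWWWWWWWWWWWW.RRRRRRRRRRRRRRRRRRRRRRWWWWWWWWWWWWW
199 .WWWWWWWWWWW..RRRRRRRRRRRRRRRRRRRRRRR..WWWWWWWWWWW
202 .WWWWWWWWWW...RRRRRRRRRRRRRRRRRR.WWWW..WWWWWWWWWW.
205 WWWWWWWWWWW...RRRRRRR..WWWWWWRRRWWWW..WWWWWWWWWWW.
208 WWWWWWWWWWW..RRRRRRR..WWWWWWWRRRWWWW..WWWWWWWWWW..
211 .............RRRRRRR..WWWWWW.RR...................
214 ...........RRRRRRRRR..WWWWWWRRR...................
217 .............RRRRRR..WWWWWW.RRR...................
220 .....................WWWWWW.......................
```

Request:
drive_tool(
  rows=[
    [[0, 0, 0], [-0.12, -0.03, 0], 0],
    [[0, 0, 0], [0, 0, 0], 0],
    [[0, 0, 0], [0, 0, 0], 0],
    [[0, 0, 0], [0, 0, 0], 0],
  ],
)

```text
clock: 11.8
position: [0.5273, 0.1336, 0.0856]
ee_rot: [0.001, 0.613, 0.79, 0.001]
contact_force: [6.1, 1.3, -4.0]
width: 0.0167
gripper_force: 81.6
```

```bash
python3 m.py w9; python3 - <<'E'
from h import *
import pickle
c,a=pickle.load(open("w9.pkl","rb"))
h=cv2.cvtColor(a,cv2.COLOR_RGB2HSV)
for r in range(202,218,3): print(r,"".join("R" if (h[r,u,1]>140 and (h[r,u,0]<8 or h[r,u,0]>170)) else "W" if h[r,u,2]>150 and h[r,u,1]<60 else "." for u in range(380,430)))
print(cast("w",[(405,205),(404.5,205)],.046,c), "index start ~(.584,.1775)")
print(job.sign_off())
E
```

```text
[0.52727076 0.13361794 0.08557046] [ 6.5337669   1.88905122 -3.17675071] [ 0.28237076 -1.02445056  0.00524974] 0.015937913795646526
202 ...WWWWWWWWWW...RRRRRRRRRRRRRRRRRR.WWWW..WWWWWWWWW
205 ..WWWWWWWWWWW..RRRRRR..WWWWWWRRRRR.WWW..WWWWWWWWWW
208 ..WWWWWWWWWWW..RRRRR..WWWWWWWRRRRRWWWW..WWWWWWWWWW
211 ...............RRRRR..WWWWWW.RRRR............WWWWW
214 .............RRRRRR...WWWWWWRRRRR.................
217 ...............RRRR..WWWWWW.RRRRR.................
[[0.58198561 0.17700875 0.046     ]
 [0.58173501 0.17694485 0.046     ]] index start ~(.584,.1775)
the job is handed in; nothing more can be done
None
```

The job is handed in: at sign-off the link was still gripped by its lug, its eye round the pin and pulling the rod at about 6–7 N, with the pointer within about 1 mm of the red index by the wrist camera, at 11.8 s; the sign-off gave no verdict.

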